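Unpile the bench tools into their nests

TASK

Someone has piled the blade case, the rubber sanding block, the striped stone block and the small black stone bar on top of one another. Take the pile apart and lay each thing flat in the wooden nest whose recess fits it, fully down inside the rim and the same side up as it lies now. Leave the mug and the roll of tape where they are, and let go of everything.

Things in the scene. Friction and masses are not known exactly. Their poses are not given: they have to be found in the camera images.
- blade_case: The lowest thing of the pile: a flat red plastic blade case with a white window, 30x92x16 mm (x, y, z), flat on the table, about 50 g. The rest of the pile lies on its middle; its two ends show from above. Origin: centre of its underside; x across its width, y along its length, z up.
- rubber_block: Second from below: a dark rubber sanding block with rounded edges, 36x60x24 mm, lying flat on the blade case roughly lengthwise with it, about 60 g. Origin: centre of its underside; x across its width, y along its length, z up.
- stone_block: Third from below: a cream and brown cut stone block, 33x39x18 mm, lying flat on the rubber block, about 45 g. It fits its nest lengthwise or crosswise. Origin: centre of its underside; x across its width, y along its length, z up.
- black_bar: The top of the pile: a small black stone bar, 14x34x9 mm, lying flat on the stone block, about 20 g. Origin: centre of its underside; x across its width, y along its length, z up.
- case_nest: Fixed brown wooden board, 60x122 mm, 8 mm high, with a grey felt-lined recess 42x104 mm (x by y) for the blade case. Recess floor 5 mm above the table; the rim stands 3 mm above that floor. Origin: centre of the underside, on the table; y along the long side of the recess, z up. One of four boards told apart by recess size.
- sanding_nest: Fixed brown wooden board, 66x90 mm, 8 mm high, with a grey felt-lined recess 48x72 mm (x by y) for the rubber sanding block. Recess floor 5 mm above the table; the rim stands 3 mm above that floor. Origin: centre of the underside, on the table; y along the long side of the recess, z up. One of four boards told apart by recess size.
- stone_nest: Fixed brown wooden board, 63x69 mm, 8 mm high, with a grey felt-lined recess 45x51 mm (x by y) for the stone block. Recess floor 5 mm above the table; the rim stands 3 mm above that floor. Origin: centre of the underside, on the table; y along the long side of the recess, z up. One of four boards told apart by recess size.
- bar_nest: Fixed brown wooden board, 42x62 mm, 8 mm high, with a grey felt-lined recess 24x44 mm (x by y) for the small black stone bar. Recess floor 5 mm above the table; the rim stands 3 mm above that floor. Origin: centre of the underside, on the table; y along the long side of the recess, z up. One of four boards told apart by recess size.
- coffee_mug: A white spotted mug, 93 mm high and 78 mm wide without its handle, 114 mm with it; a bystander to be left alone. Origin: centre of its underside.
- tape: A roll of cream paper tape, 90 mm across and 38 mm high, lying flat; a bystander to be left alone. Origin: centre of its underside.

How it is judged (in metres and radians):
At the end, for the whole second after the job is handed in: Each of the four things lies at rest and released in its own nest: centre within 10 mm of the nest's centre, underside on the recess floor (3 to 6.8 mm above the table), upright within 0.1 rad, long side within 0.4 rad of the recess's long side (the stone block may lie either way) (horizontal distance between blade_case and case_nest below 0.01 m and z of blade_case in the frame of case_nest between 0.003 and 0.0068 m and angle between each of blade_case, rubber_block, stone_block, black_bar's own z axis and vertical below 0.1 rad and angle between the y axis of blade_case and the y axis of case_nest, either way round below 0.4 rad and linear speed of each of blade_case, rubber_block, stone_block, black_bar below 0.02 m/s and angular speed of each of blade_case, rubber_block, stone_block, black_bar below 0.2 rad/s and horizontal distance between rubber_block and sanding_nest below 0.01 m and z of rubber_block in the frame of sanding_nest between 0.003 and 0.0068 m and angle between the y axis of rubber_block and the y axis of sanding_nest, either way round below 0.4 rad and horizontal distance between stone_block and stone_nest below 0.01 m and z of stone_block in the frame of stone_nest between 0.003 and 0.0068 m and horizontal distance between black_bar and bar_nest below 0.01 m and z of black_bar in the frame of bar_nest between 0.003 and 0.0068 m and angle between the y axis of black_bar and the y axis of bar_nest, either way round below 0.4 rad); the robot touches nothing.
It fails at once if the mug is shifted by more than 20 mm or tipped (distance of coffee_mug from where it was at the start of the episode above 0.02 m or angle between coffee_mug's own z axis and vertical above 0.3 rad).
It fails at once if the roll of tape is shifted by more than 20 mm (distance of tape from where it was at the start of the episode above 0.02 m).
It also fails if it takes over 102 s, if anything falls off the work surface, if the arm or the gripper's body presses on something with over 40 N, if the wrist force passes 120 N, or if a joint passes its speed limit or range.

ROBOT

A 6-joint arm with a two-finger parallel gripper is mounted at the origin on a cart in front of the work surface, level with it; the furniture and walls round the work are solid. World frame = base frame: x ahead of the robot, y to its left, z up, the work surface at z = 0. Lengths are in m, angles in degrees, forces in N, time in s.
With the tool pointing down it reaches from about 0.325 to 0.9 m from the base axis. Payload 6.1 kg.
Tool frame: the origin (TCP) lies midway between the tips of the shut fingers; the grasp point (between the pads) lies arm.grasp_offset behind it (arm.grasp_offset is the distance from the TCP to the grasp point, in m); z points along the fingers, y is the line along which they close (so a half turn about z gives the same grasp; the last joint's range is limited). The gripper opens to 85 mm and grips with 20 to 120 N. Pads are 22 mm wide; open, the fingers measure 114 mm over their backs; the gripper's body (76 mm by 85 mm) begins 54 mm behind the grasp point. The pads swing forward as they close: fully open they stand 13 mm farther back than shut.
Start: joints at [69.838, 12.628, 87.462, -0, 79.91, -7.225], TCP at [0.14, 0.609, 0.231] pointing down, gripper open.
Joint ranges: [-170.65, 170.65], [-52.31, 119.04], [5.05, 147.46], [-71.25, 251.25], [11.57, 151.72], [-153.62, 153.62]. Speed limits (degrees/s): [147.25, 147.25, 172.46, 180, 180, 180].

INTERFACE

Orientations are given as a 3x3 rotation matrix whose columns are the frame's x, y, z axes.
In Python, from rig import arm gives the robot as it stands.
- The arm moves only by the shell command python3 jog.py 'ROWS' [OPENING]. ROWS is a JSON list of rows, 1 to 10 of them, each of 6 numbers: dx, dy, dz in shares of the most that a row can go, 1 being 62.5 mm, then a rotation vector rx, ry, rz in units of 4 degrees; each row shifts and turns the commanded pose from where the row before left it, along the tool's axes as they then stand; what a row does not reach is not made up. A row lasts 1/8 s, in which the tool goes at most 0.0625 m and 10.7 degrees, less where a joint would pass 70% of its speed; a pose out of reach is approached as far as the arm can. OPENING is the finger opening in m, set as the command begins (- or left out keeps the last). The fingers move at their own pace and stop on an object; the grip force is fixed at half the most. Time passes only in rows, so rows that do not move let the fingers close. It prints the time, the measured TCP pose, the force, the opening and the grip force at its end. Input that does not fit is refused with a message, and nothing moves.
- arm.state(): the state, without advancing time (a new reading comes with each control period).
- arm.capture(name): name is "side" or "top" or "wrist"; returns the picture (400x640x3 uint8, red, green, blue); there is no depth.
- arm.camera_info(name): a dict with "fx", "fy", "cx", "cy" (pixels), "dist" ([k1, k2, p1, p2, k3] as OpenCV has them; the pictures are not rectified), "rvec" (rotation vector, rad) and "tvec" (3), from world to camera coordinates, as OpenCV has them; the wrist camera has in their place "mount" (4x4, takes a point from camera to tool coordinates, whose origin is the TCP and whose axes are the flange's). Camera axes: x right, y down, z forward; pixel columns grow to the right and rows downward; lengths in m; the calibration is good to about 2 mm. A picture is of the moment at which its call begins: read the wrist's pose just before it. camera_info takes no time and is no camera call.
- arm.sign_off(): hands the job in; it is judged then, once.
The state is a dict: "time_s": time; "q": joint angles; "joint_vel": joint speeds; "tau": joint torques, N m; "tcp_pos": TCP position; "eef_rot": TCP orientation; "force": force on the tool from outside, world axes, zero at the start; "moment": the same for the moment, N m; "opening": finger opening in m; "grip_force": force on a finger pad.
Only numpy, scipy, OpenCV 4.12 (cv2) and the standard library are available. Lean on these libraries where they do the work, as an engineer would, in place of code of your own. Each camera call takes 0.05 s, during which the arm holds its last target. There are 200 camera calls.

## Working session

There is one attempt and no reset: what is moved stays moved. The work goes in short steps, Python scripts to look and compute and a shell command to move; the robot and the scene stay as the last step left them, time stands still between calls to the robot, and variables do not carry over. Pictures are saved under pics/ and viewed, at most 14 in all, crops included, and the job is handed in when it is done.

```bash
ls; mkdir -p pics; python3 - <<'E'
from rig import arm
import cv2
for n in("top","side","wrist"):
    cv2.imwrite(f"pics/{n}0.png",arm.capture(n)[:,:,::-1]); print(n,arm.camera_info(n))
s=arm.state();print(s["time_s"],s["tcp_pos"],s["eef_rot"],arm.grasp_offset)
E
```

```text
jog.py
pics
rig.py
top {'fx': 391.88113474241567, 'fy': 391.88113474241567, 'cx': 322.14112041265906, 'cy': 200.46786502697984, 'dist': array([-0.08419532,  0.        ,  0.        ,  0.        ,  0.        ]), 'rvec': array([ 2.15248325, -2.18229575,  0.08393074]), 'tvec': array([0.03930844, 0.59374266, 0.94201395])}
side {'fx': 373.5268358440217, 'fy': 373.5268358440217, 'cx': 316.4104249999924, 'cy': 199.38476161803544, 'dist': array([-0.00374885,  0.        ,  0.        ,  0.        ,  0.        ]), 'rvec': array([ 0.65232126, -2.60509204,  1.21373386]), 'tvec': array([0.52577903, 0.21496576, 0.86299454])}
wrist {'fx': 299.21949710242563, 'fy': 299.21949710242563, 'cx': 317.90403570454424, 'cy': 194.37517416118712, 'dist': array([-0.01978574,  0.        ,  0.        ,  0.        ,  0.        ]), 'mount': array([[-1.39566452e-03, -9.56891916e-01, -2.90440896e-01,
         7.40488647e-02],
       [ 9.99999000e-01, -1.26859029e-03, -6.25804900e-04,
        -1.25641696e-04],
       [ 2.30377149e-04, -2.90441479e-01,  9.56892729e-01,
        -1.42197815e-01],
       [ 0.00000000e+00,  0.00000000e+00,  0.00000000e+00,
         1.00000000e+00]])}
0.15 [0.13977748 0.60869736 0.23045014] [[-9.74607274e-01  2.23920495e-01 -5.22867902e-04]
 [ 2.23921016e-01  9.74606314e-01 -1.38284446e-03]
 [ 1.99943142e-04 -1.46481139e-03 -9.99998907e-01]] 0.0187
```

View pics/top0.png

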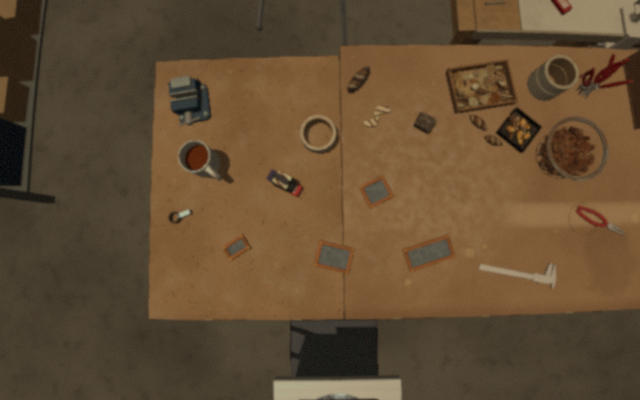

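View pics/side0.png

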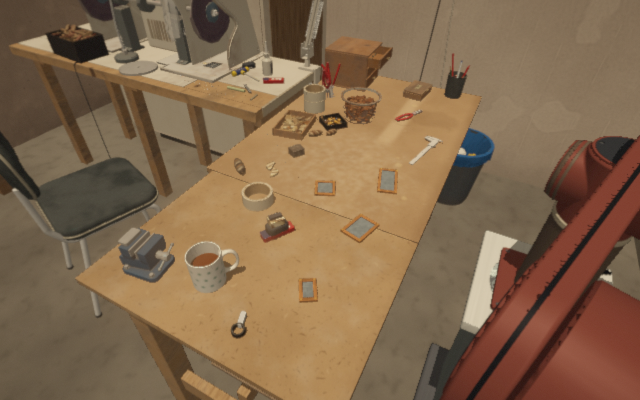

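View pics/wrist0.png

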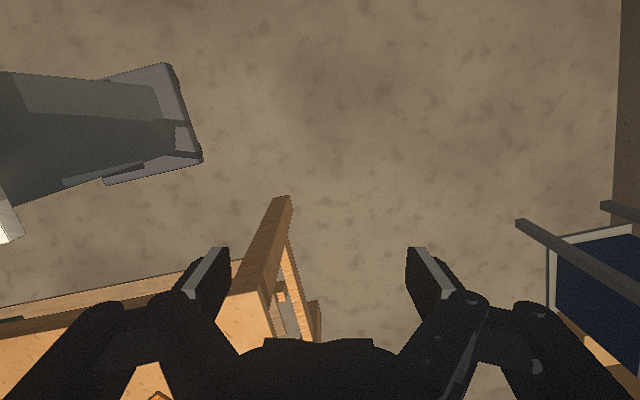

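The top view shows the pile at (285,182), mug (197,157), tape (319,133), and the nests at (237,247) bar, (334,257) sanding, (377,191) stone and (429,252) case. The side view agrees, with the pile at (277,228). The wrist view shows only the floor and the table edge.

```bash
cat > h.py <<'E'
from rig import arm
import cv2, numpy as np
from scipy.spatial.transform import Rotation as R
def cam(n, s=None):
    c=arm.camera_info(n); K=np.array([[c["fx"],0,c["cx"]],[0,c["fy"],c["cy"]],[0,0,1.]])
    if n=="wrist":
        s=s or arm.state(); T=np.eye(4);T[:3,:3]=s["eef_rot"];T[:3,3]=s["tcp_pos"];T=T@c["mount"]
        Rw=T[:3,:3]; o=T[:3,3]
    else:
        Rw=cv2.Rodrigues(c["rvec"])[0].T; o=-Rw@c["tvec"]
    return K,c["dist"],Rw,o
def ray(C,px):
    K,d,Rw,o=C; p=cv2.undistortPoints(np.array(px,float).reshape(-1,1,2),K,d)[:,0]
    return o, np.c_[p,np.ones(len(p))]@Rw.T
def plane(C,px,z):
    o,d=ray(C,px); return o+d*((z-o[2])/d[:,2])[:,None]
def tri(C1,p1,C2,p2):
    o1,d1=ray(C1,p1);o2,d2=ray(C2,p2);out=[]
    for a,b in zip(d1,d2):
        t,u=np.linalg.lstsq(np.c_[a,-b],o2-o1,rcond=None)[0]; P,Q=o1+t*a,o2+u*b
        out.append([*((P+Q)/2),np.linalg.norm(P-Q)])
    return np.array(out)
def proj(C,P):
    K,d,Rw,o=C; return cv2.projectPoints(np.array(P,float).reshape(-1,1,3),cv2.Rodrigues(Rw.T)[0],-Rw.T@o,K,d)[0][:,0]
def rect(P):  # xy points -> centre, short, long, yaw of long side (deg)
    r=cv2.minAreaRect((np.array(P)[:,:2]*1000).astype(np.float32)); b=cv2.boxPoints(r); e=[b[1]-b[0],b[2]-b[1]]
    L=[np.linalg.norm(x) for x in e]; i=int(np.argmax(L)); return np.array(r[0])/1000,min(L),max(L),np.degrees(np.arctan2(e[i][1],e[i][0]))%180
E
python3 - <<'E'
from h import *
np.set_printoptions(precision=4,suppress=True)
T=cam("top");S=cam("side")
print("cams",T[3],S[3])
t=cv2.imread("pics/top0.png");s=cv2.imread("pics/side0.png")
def felt(img,c,r):
    hsv=cv2.cvtColor(img,cv2.COLOR_BGR2HSV);m=((hsv[:,:,1]<70)*255).astype(np.uint8)
    w=np.zeros_like(m);cv2.rectangle(w,(c[0]-r,c[1]-r),(c[0]+r,c[1]+r),255,-1);m&=w
    k=max(cv2.findContours(m,cv2.RETR_EXTERNAL,cv2.CHAIN_APPROX_NONE)[0],key=cv2.contourArea)
    M=cv2.moments(k);return k[:,0],(M["m10"]/M["m00"],M["m01"]/M["m00"])
for n,a,b in(("bar",(237,247),(308,290)),("sand",(334,257),(360,228)),("stone",(377,191),(325,188)),("case",(429,252),(388,181))):
    k1,c1=felt(t,a,30);k2,c2=felt(s,b,24)
    print(n,tri(T,[c1],S,[c2])[0],"top",rect(plane(T,k1,.005)),"side",rect(plane(S,k2,.005)))
print("pile",plane(T,[(285,182)],.05),"mug",plane(T,[(197,157)],.09),"tape",plane(T,[(319,133)],.04))
E
```

```text
cams [0.5052 0.0177 0.993 ] [0.2277 0.7093 0.7158]
bar [0.4829 0.2525 0.0036 0.0033] top (array([0.4813, 0.2515]), np.float32(17.616812), np.float32(39.242474), np.float32(122.985664)) side (array([0.4842, 0.2534]), np.float32(21.031748), np.float32(38.880672), np.float32(118.37316))
sand [0.4563 0.0055 0.0024 0.0038] top (array([0.4548, 0.005 ]), np.float32(42.32955), np.float32(66.17036), np.float32(75.261086)) side (array([0.4574, 0.0081]), np.float32(44.51833), np.float32(66.46721), np.float32(75.13812))
stone [ 0.6197 -0.1048  0.0033  0.004 ] top (array([ 0.6177, -0.1053]), np.float32(39.831013), np.float32(44.609177), np.float32(115.18318)) side (array([ 0.6207, -0.1026]), np.float32(39.661167), np.float32(40.879696), np.float32(28.547997))
case [ 0.4623 -0.235   0.0007  0.0043] top (array([ 0.4608, -0.235 ]), np.float32(36.28205), np.float32(98.03632), np.float32(107.009834)) side (array([ 0.4635, -0.2303]), np.float32(39.34337), np.float32(96.847595), np.float32(106.6293))
pile [[0.6386 0.1206 0.05  ]] mug [[0.6963 0.3259 0.09  ]] tape [[0.7618 0.0366 0.04  ]]
```
Good. Tape at 123mm x, 84 mm away from pile; tape radius 45. pile extents ±46. Fine but gripper (114 over fingers) watch; tape is 38 high. OK.

The rows are not in the units I measure in: shifts go in shares of 62.5 mm and turns go in units of 4 degrees. I convert before sending: -0.0305 m is -0.488, -0.05 m is -0.8.

```bash
python3 jog.py '[[-0.8,-0.488,0,0,0,0],[-0.8,-0.488,0,0,0,0],[-0.8,-0.488,0,0,0,0],[-0.8,-0.488,0,0,0,0],[-0.8,-0.488,0,0,0,0],[-0.8,-0.488,0,0,0,0],[-0.8,-0.488,0,0,0,0],[-0.8,-0.488,0,0,0,0],[-0.8,-0.488,0,0,0,0],[-0.8,-0.488,0,0,0,0]]'; python3 jog.py '[[-0.8,-0.488,0,0,0,0],[-0.8,-0.488,0,0,0,0],[0,0,0,0,0,0],[0,0,0,0,0,0]]'; cat > snap.py <<'E'
import sys,json; from h import *
n=sys.argv[1]; s=arm.state(); im=arm.capture("wrist"); cv2.imwrite(f"pics/{n}.png",im[:,:,::-1])
json.dump({k:np.array(s[k]).tolist() for k in("tcp_pos","eef_rot")},open(f"pics/{n}.json","w")); print(s["time_s"],s["tcp_pos"])
E
python3 snap.py w1
```

```text
time_s: 1.4
tcp_pos: [0.56, 0.1984, 0.2311]
eef_rot: [[-0.975, 0.224, -0.0], [0.224, 0.975, 0.0], [0.0, 0.0, -1.0]]
force: [1.1, 0.3, -0.6]
opening: 0.0857
grip_force: 0.0
time_s: 1.9
tcp_pos: [0.6422, 0.1181, 0.2305]
eef_rot: [[-0.974, 0.225, -0.002], [0.225, 0.974, 0.0], [0.002, -0.0, -1.0]]
force: [-0.5, 0.3, 0.1]
opening: 0.0854
grip_force: 0.0
1.9 [0.64224062 0.11807576 0.23050631]
```

View pics/w1.png

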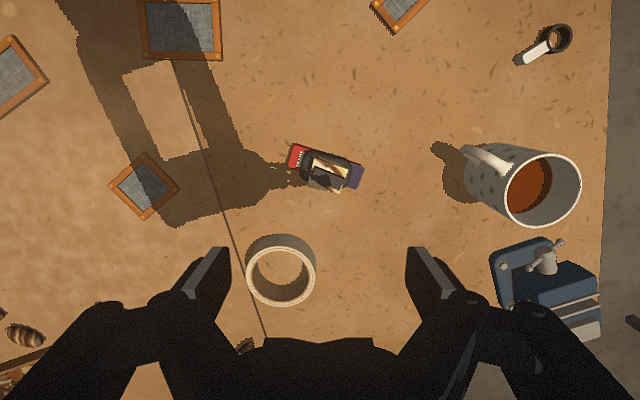

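The pile is at about (325,168): red case underneath, dark block, cream stone and black bar on top. Going closer for a two-position measurement.

In the tool's units: 0.045 m is 0.72, 0.02 m is 0.32.

```bash
python3 jog.py '[[0.32,0,0.72,0,0,0],[0,0,0.72,0,0,0],[0,0,0,0,0,0],[0,0,0,0,0,0]]' |head -2; python3 snap.py w2;  python3 jog.py '[[-0.64,0,0,0,0,0],[0,0,0,0,0,0],[0,0,0,0,0,0]]' |head -2; python3 snap.py w3
python3 - <<'E'
import cv2,numpy as np
a=[cv2.resize(cv2.imread(f"pics/w{i}.png")[y:y+150,220:420],None,fx=4,fy=4,interpolation=cv2.INTER_CUBIC)[:,:] for i,y in((2,140),(3,60))]
a=[cv2.resize(x,(400,300)) for x in a] if 0 else a
cv2.imwrite("pics/c2.png",a[0]);cv2.imwrite("pics/c3.png",a[1])
E
```

```text
time_s: 2.45
tcp_pos: [0.624, 0.1235, 0.1434]
2.45 [0.6239611  0.12349585 0.14339031]
time_s: 2.88
tcp_pos: [0.6629, 0.1138, 0.143]
2.875 [0.66285789 0.11378298 0.14297317]
```

View pics/c2.png

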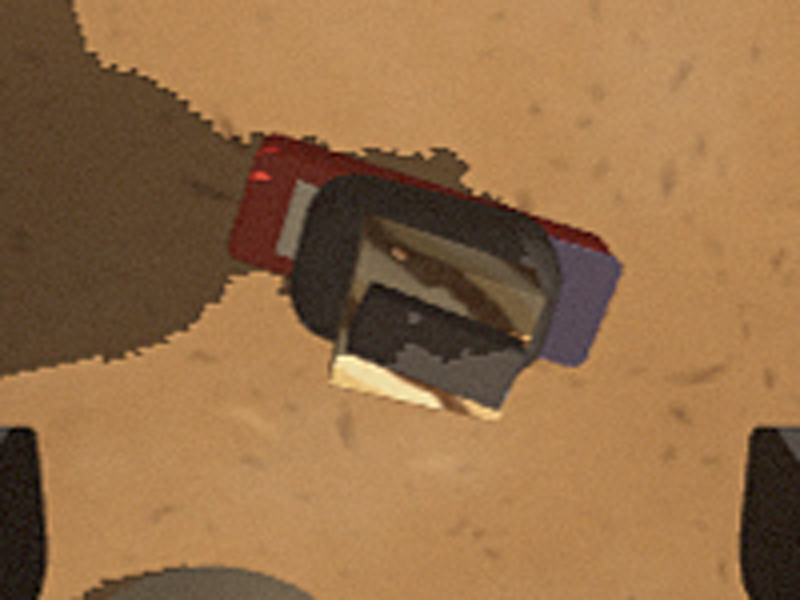

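View pics/c3.png

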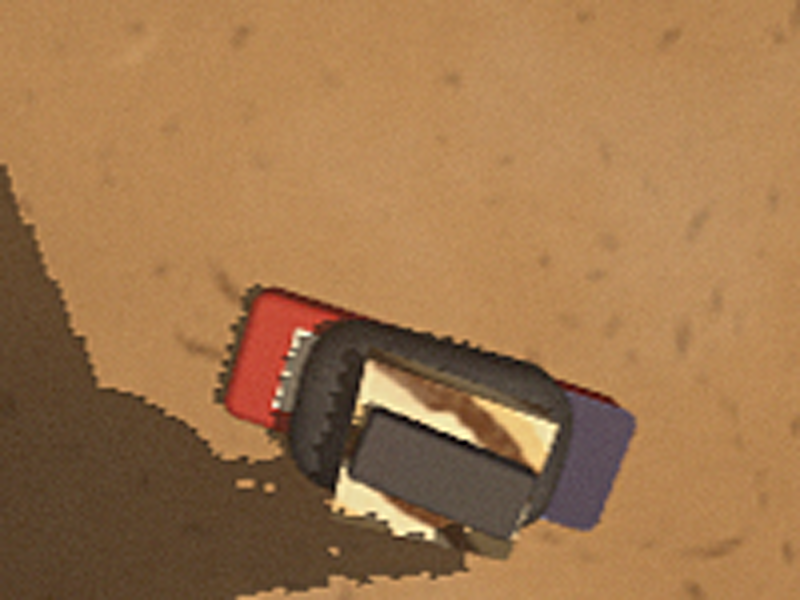

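Both crops show the bar's corners: c2 (368,284),(530,345),(503,410),(345,352); c3 (375,408),(538,472),(515,537),(350,465). The stone lies beneath it, offset toward image-bottom, and the case ends show at left and right.

```bash
cat >> h.py <<'E'
import json
def wc(n): return cam("wrist",json.load(open(f"pics/{n}.json")))
E
python3 - <<'E'
from h import *
np.set_printoptions(precision=4,suppress=True)
A,B=wc("w2"),wc("w3")
f=lambda p,y:np.array(p)/4.+[220,y]
def go(n,a,b):
    a,b=f(a,140),f(b,60);P=tri(A,a,B,b);print(n,P,"mean",P.mean(0),"sides",np.linalg.norm(np.diff(P[:,:3],axis=0),axis=1)); d=P[1]-P[0];print(" yaw",np.degrees(np.arctan2(d[1],d[0]))%180)
    return a,b
a,b=go("bar",[(368,284),(530,345),(503,410),(345,352)],[(375,408),(538,472),(515,537),(350,465)])
z=.068
print(rect(plane(A,a,z)),rect(plane(B,b,z)))
a,b=go("case",[(275,137),(622,265),(583,365),(232,250)],[(262,288),(635,415),(597,530),(225,405)])
print(rect(plane(A,a,.016)),rect(plane(B,b,.016)))
go("stone",[(370,215),(555,290),(345,355)],[(368,358),(560,428),(335,490)])
s=arm.state();print(s["tcp_pos"],s["eef_rot"])
E
```

```text
bar [[0.6317 0.1171 0.059  0.0009]
 [0.6503 0.1455 0.0623 0.0006]
 [0.6594 0.1379 0.0702 0.0004]
 [0.6372 0.1116 0.0778 0.0006]] mean [0.6447 0.128  0.0673 0.0006] sides [0.0342 0.0143 0.0353]
 yaw 56.71935647157057
(array([0.6444, 0.1276]), np.float32(14.93138), np.float32(34.876278), np.float32(55.24994)) (array([0.6447, 0.1284]), np.float32(13.183804), np.float32(34.15374), np.float32(53.359486))
case [[0.6087 0.0969 0.006  0.0025]
 [0.6529 0.1715 0.023  0.0001]
 [0.6802 0.1591 0.0139 0.0006]
 [0.6316 0.082  0.0143 0.0007]] mean [0.6433 0.1274 0.0143 0.001 ] sides [0.0884 0.0313 0.0911]
 yaw 59.33737206574921
(array([0.6426, 0.1286]), np.float32(29.580185), np.float32(89.818275), np.float32(57.73517)) (array([0.6434, 0.1281]), np.float32(28.273205), np.float32(91.087135), np.float32(57.95338))
stone [[0.6268 0.1172 0.0269 0.0009]
 [0.6476 0.1534 0.0426 0.0013]
 [0.6468 0.1069 0.0556 0.0022]] mean [0.6404 0.1258 0.0417 0.0015] sides [0.0447 0.0483]
 yaw 60.143467049650525
[0.6624 0.1139 0.1426] [[-0.9746  0.2237  0.0014]
 [ 0.2237  0.9746  0.0002]
 [-0.0013  0.0006 -1.    ]]
```

Bar: centre (0.6445, 0.128), top z 0.067, yaw ≈54.5°. That matches the stated stack height of 67 mm and size 14x34. The case is at (0.643, 0.128), yaw ≈58°. I'll turn to grip across the bar's width.

In the tool's units: 0.0206 m is 0.3296, 0.0097 m is 0.1552, 10.5 degrees is 2.625.

```bash
python3 jog.py '[[0.3296,0.1552,0,0,0,2.625],[0,0,0,0,0,2.625],[0,0,0,0,0,2.625],[0,0,0,0,0,2.625],[0,0,0,0,0,2.625],[0,0,0,0,0,2.625],[0,0,0,0,0,2.625],[0,0,0,0,0,2.625],[0,0,0,0,0,2.625],[0,0,0,0,0,2.625]]' 0.035 |head -1; python3 jog.py '[[0,0,0,0,0,1.9],[0,0,0,0,0,0],[0,0,0,0,0,0]]';python3 snap.py w4; python3 - <<'E'
import cv2
cv2.imwrite("pics/c4.png",cv2.resize(cv2.imread("pics/w4.png")[80:280,190:450],None,fx=3,fy=3,interpolation=cv2.INTER_CUBIC))
E
```

```text
time_s: 4.18
time_s: 4.55
tcp_pos: [0.6442, 0.1279, 0.1418]
eef_rot: [[0.579, 0.815, 0.0], [0.815, -0.579, 0.0], [0.0, 0.0, -1.0]]
force: [-0.0, -0.1, -0.5]
opening: 0.0349
grip_force: 0.0
4.55 [0.64415405 0.12788859 0.14176934]
```

View pics/c4.png

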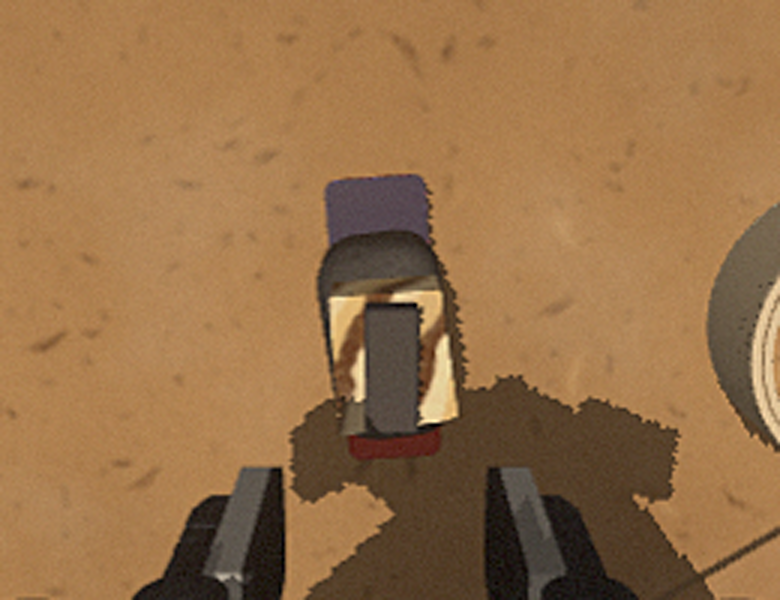

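c4 shows the bar (365–420, 303–433) centred between the pads (285, 487), aligned, with stone, rubber and case below. Descending to grip the bar.

In the tool's units: 0.03 m is 0.48, 0.0193 m is 0.3088.

```bash
python3 jog.py '[[0,0,0.48,0,0,0],[0,0,0.48,0,0,0],[0,0,0.3088,0,0,0],[0,0,0,0,0,0],[0,0,0,0,0,0]]' |head -2; python3 jog.py '[[0,0,0,0,0,0],[0,0,0,0,0,0],[0,0,0,0,0,0],[0,0,0,0,0,0]]' 0; python3 jog.py '[[0,0,-0.32,0,0,0],[0,0,-0.8,0,0,0],[0,0,0,0,0,0]]'
```

```text
time_s: 5.22
tcp_pos: [0.6452, 0.1278, 0.0632]
time_s: 5.72
tcp_pos: [0.6457, 0.1278, 0.0638]
eef_rot: [[0.581, 0.814, 0.003], [0.814, -0.581, 0.0], [0.002, 0.002, -1.0]]
force: [-0.6, -0.3, 6.4]
opening: 0.0113
grip_force: 59.1
time_s: 6.1
tcp_pos: [0.648, 0.128, 0.1387]
eef_rot: [[0.581, 0.814, 0.01], [0.814, -0.581, 0.001], [0.006, 0.008, -1.0]]
force: [-0.0, -0.4, 1.5]
opening: 0.0108
grip_force: 58.6
```

```bash
python3 snap.py w5; python3 - <<'E'
import cv2
cv2.imwrite("pics/c5.png",cv2.resize(cv2.imread("pics/w5.png")[80:280,190:450],None,fx=3,fy=3,interpolation=cv2.INTER_CUBIC))
E
```

```text
6.1 [0.64798498 0.12804736 0.13871818]
```

View pics/c5.png

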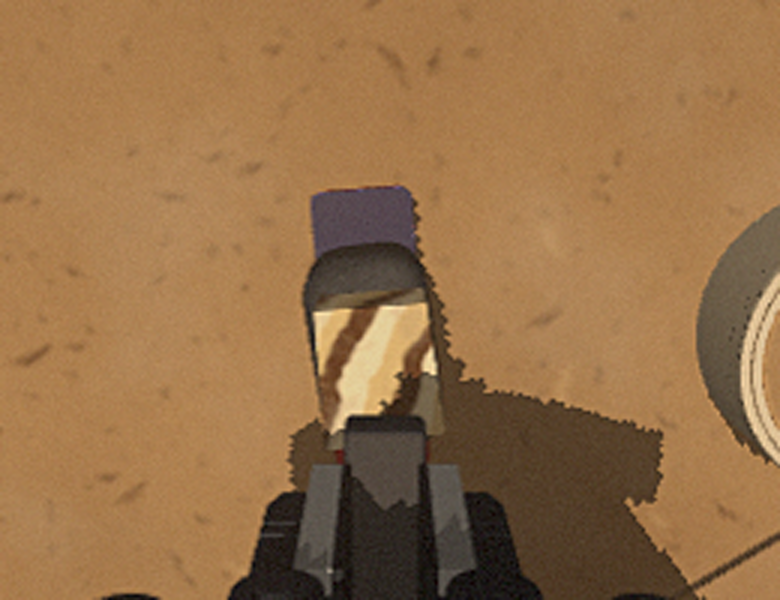

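The bar is held upright and level between the pads (345–427, 420–510), and the stone is undisturbed below. On to the bar nest.

In the tool's units: -0.0517 m is -0.8272, 0.0012 m is 0.0192, -10 degrees is -2.5.

```bash
python3 jog.py '[[0.0192,-0.8272,0,0,0,0],[0.0192,-0.8272,0,0,0,0],[0.0192,-0.8272,0,0,0,0],[0.0192,-0.8272,0,0,0,0],[0,0,0,0,0,-2.5],[0,0,0,0,0,-2.5],[0,0,0,0,0,-2.5],[0,0,0,0,0,-2.5],[0,0,0,0,0,-2.5],[0,0,0,0,0,-2.5]]' |head -1; python3 jog.py '[[0,0,0,0,0,-1.375],[0,0,0,0,0,0],[0,0,0,0,0,0],[0,0,0,0,0,0]]';python3 snap.py w6; python3 - <<'E'
from h import *
C=wc("w6");im=cv2.imread("pics/w6.png");print(proj(C,[[.4825,.252,.005]]))
cv2.imwrite("pics/c6.png",cv2.resize(im[80:280,190:450],None,fx=3,fy=3,interpolation=cv2.INTER_CUBIC))
np.set_printoptions(precision=4,suppress=True)
f=lambda p:np.array(p)/3.+[190,80]
print("stone",rect(plane(wc("w4"),f([(330,297),(442,290),(460,415),(342,435)]),.058)),rect(plane(wc("w5"),f([(313,310),(435,303),(443,430),(330,435)]),.058)))
E
```

```text
time_s: 7.4
time_s: 7.9
tcp_pos: [0.4787, 0.2517, 0.1318]
eef_rot: [[-0.498, 0.867, -0.0], [0.867, 0.498, -0.0], [0.0, -0.0, -1.0]]
force: [0.5, -0.1, 0.2]
opening: 0.0113
grip_force: 58.7
7.9 [0.47866628 0.25169086 0.13179924]
[[321.9549453  188.11369216]]
stone (array([0.6466, 0.1257]), np.float32(32.226387), np.float32(38.659824), np.float32(58.381092)) (array([0.6469, 0.1277]), np.float32(31.344416), np.float32(35.710243), np.float32(58.825123))
```

View pics/c6.png

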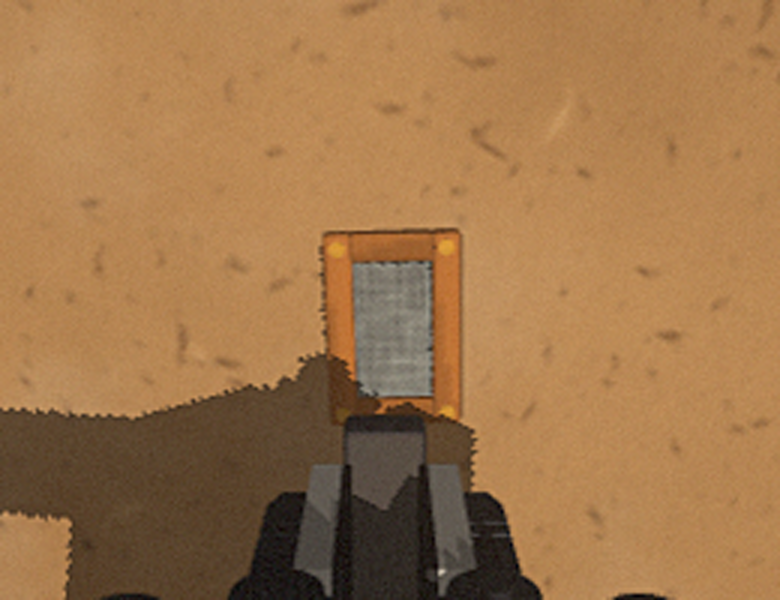

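c6: the recess spans (353–433, 262–397) and is squarely aligned with the bar. Its centre is within about 1.5 mm of the two-camera estimate. Lowering.

In the tool's units: 0.05 m is 0.8, 0.0028 m is 0.0448.

```bash
python3 jog.py '[[-0.0432,0.0448,0.8,0,0,0],[0,0,0.8,0,0,0],[0,0,0.304,0,0,0],[0,0,0,0,0,0],[0,0,0,0,0,0],[0,0,0,0,0,0]]'
```

```text
time_s: 8.7
tcp_pos: [0.4842, 0.2514, 0.0149]
eef_rot: [[-0.499, 0.866, 0.003], [0.866, 0.499, 0.001], [-0.001, 0.003, -1.0]]
force: [0.3, -0.4, 0.5]
opening: 0.0111
grip_force: 74.3
```

In the tool's units: -0.0015 m is -0.024, 0.0003 m is 0.0048.

```bash
python3 jog.py '[[0.0048,-0.024,0.0592,0,0,0],[0,0,0,0,0,0],[0,0,0,0,0,0]]'; python3 jog.py '[[0,0,0,0,0,0],[0,0,0,0,0,0],[0,0,0,0,0,0]]' 0.03 | tail -2; python3 jog.py '[[0,0,-0.8,0,0,0],[0,0,-0.8,0,0,0],[0,0,0,0,0,0]]' | head -2; python3 snap.py w7;python3 - <<'E'
from h import *
np.set_printoptions(precision=4,suppress=True)
C=wc("w7");im=cv2.imread("pics/w7.png");q=proj(C,[[.4825,.251,.005]])[0].astype(int);print(q)
cv2.imwrite("pics/c7.png",cv2.resize(im[q[1]-50:q[1]+50,q[0]-60:q[0]+60],None,fx=3,fy=3,interpolation=cv2.INTER_CUBIC))
E
```

```text
time_s: 9.07
tcp_pos: [0.4811, 0.2503, 0.0093]
eef_rot: [[-0.499, 0.866, -0.0], [0.866, 0.499, -0.0], [-0.0, -0.0, -1.0]]
force: [0.1, 0.1, -0.1]
opening: 0.011
grip_force: 74.3
opening: 0.0298
grip_force: 0.0
time_s: 9.82
tcp_pos: [0.4848, 0.2516, 0.1144]
9.825 [0.48478578 0.25164212 0.1143913 ]
[314 190]
```

View pics/c7.png

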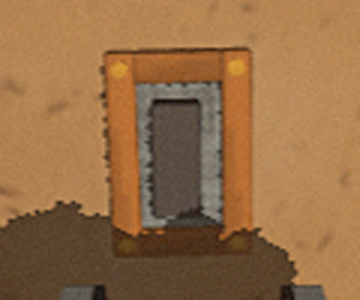

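The bar lies inside its recess at c7 (152–200, 100–215), roughly centred. Next is the stone.

In the tool's units: -0.0473 m is -0.7568, 0.0194 m is 0.3104, 10.25 degrees is 2.5625.

```bash
python3 jog.py '[[-0.7568,0.3104,-0.32,0,0,0],[-0.7568,0.3104,0,0,0,0],[-0.7568,0.3104,0,0,0,0],[-0.7568,0.3104,0,0,0,0],[0,0,0,0,0,2.5625],[0,0,0,0,0,2.5625],[0,0,0,0,0,2.5625],[0,0,0,0,0,2.5625],[0,0,0,0,0,2.5625],[0,0,0,0,0,2.5625]]' 0.055 |head -1; python3 jog.py '[[0,0,0,0,0,0],[0,0,0,0,0,0],[0,0,0,0,0,0]]';python3 snap.py w8; python3 - <<'E'
from h import *
np.set_printoptions(precision=4,suppress=True)
C=wc("w8");im=cv2.imread("pics/w8.png");q=proj(C,[[.6467,.1265,.058]])[0].astype(int);print(q)
x,y=q[0]-100,q[1]-75;print("crop",x,y)
cv2.imwrite("pics/c8.png",cv2.resize(im[y:y+150,x:x+200],None,fx=4,fy=4,interpolation=cv2.INTER_CUBIC))
a=np.array([(368,358),(560,428)])/4.+[220,60];b=np.array([(342,435),(330,297)])/3.+[190,80]
print(tri(wc("w3"),a,wc("w4"),b))
E
```

```text
time_s: 11.12
time_s: 11.5
tcp_pos: [0.6427, 0.1251, 0.1288]
eef_rot: [[0.521, 0.853, -0.001], [0.853, -0.521, -0.0], [-0.0, -0.001, -1.0]]
force: [-0.3, -0.6, 0.4]
opening: 0.0548
grip_force: 0.0
11.5 [0.64268296 0.12514639 0.12882983]
[321 201]
crop 221 126
[[0.6227 0.1181 0.0584 0.0011]
 [0.6435 0.1511 0.0605 0.0005]]
```

View pics/c8.png

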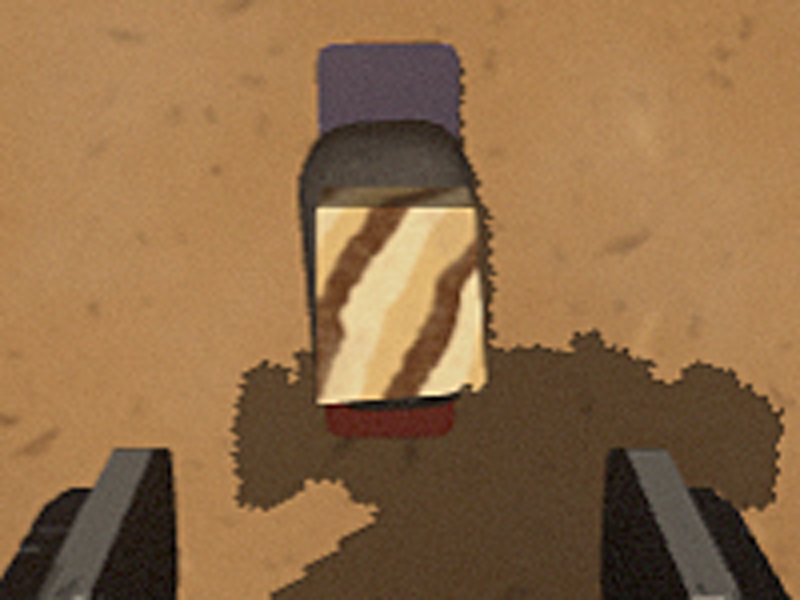

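c8: stone top corners at (316,207),(478,205),(487,388),(316,403). Rubber's far end is at y≈122, x 300–490, and the case ends are at y 45 and 437.

```bash
python3 - <<'E'
from h import *
np.set_printoptions(precision=4,suppress=True)
C=wc("w8");f=lambda p:np.array(p)/4.+[221,126]
s=plane(C,f([(316,207),(478,205),(487,388),(316,403)]),.058);print("stone",rect(s),s.mean(0))
print("case",rect(plane(C,f([(318,45),(460,45),(455,437),(327,437)]),.016)))
# rubber silhouette edges around z~.032 (widest before rounding): left/right mid-sides
p=plane(C,f([(300,185),(480,185)]),.034);print("rubber sides",p,p.mean(0),np.linalg.norm(p[1]-p[0]))
print("rub far end",plane(C,f([(388,122)]),.034))
E
```

```text
stone (array([0.6456, 0.1275]), np.float32(32.985443), np.float32(38.663197), np.float32(62.49717)) [0.6463 0.1269 0.058 ]
case (array([0.6439, 0.1264]), np.float32(29.91367), np.float32(90.24096), np.float32(58.763344))
rubber sides [[0.6383 0.152  0.034 ]
 [0.6693 0.133  0.034 ]] [0.6538 0.1425 0.034 ] 0.036456214293617895
rub far end [[0.6602 0.1537 0.034 ]]
```

In the tool's units: 0.0033 m is 0.0528, 0.0018 m is 0.0288, -2 degrees is -0.5.

```bash
python3 jog.py '[[0.0528,0.0288,0.48,0,0,-0.5],[0,0,0.48,0,0,0],[0,0,0.328,0,0,0],[0,0,0,0,0,0],[0,0,0,0,0,0],[0,0,0,0,0,0]]'
```

```text
time_s: 12.3
tcp_pos: [0.6474, 0.1272, 0.0506]
eef_rot: [[0.493, 0.87, 0.003], [0.87, -0.493, 0.0], [0.002, 0.002, -1.0]]
force: [0.2, 0.1, 0.3]
opening: 0.0549
grip_force: 0.0
```

```bash
python3 jog.py '[[0,-0.016,0.032,0,0,0],[0,0,0,0,0,0]]' |head -2; python3 jog.py '[[0,0,0,0,0,0],[0,0,0,0,0,0],[0,0,0,0,0,0],[0,0,0,0,0,0]]' 0; python3 jog.py '[[0,0,-0.32,0,0,0],[0,0,-0.8,0,0,0],[0,0,0,0,0,0],[0,0,0,0,0,0]]'; python3 snap.py w9
```

```text
time_s: 12.55
tcp_pos: [0.6453, 0.1276, 0.047]
time_s: 13.05
tcp_pos: [0.6457, 0.1276, 0.0472]
eef_rot: [[0.493, 0.87, 0.001], [0.87, -0.493, 0.0], [0.0, 0.001, -1.0]]
force: [-0.2, -0.0, 2.9]
opening: 0.0312
grip_force: 59.7
time_s: 13.55
tcp_pos: [0.6454, 0.1276, 0.1176]
eef_rot: [[0.493, 0.87, 0.001], [0.87, -0.493, 0.0], [0.0, 0.001, -1.0]]
force: [0.4, -0.0, -1.3]
opening: 0.0307
grip_force: 59.5
13.55 [0.64535263 0.12758899 0.11757304]
```

```bash
python3 jog.py '[[-0.6864,0.2944,0,0,0,0],[-0.6864,0.2944,0,0,0,0],[-0.6864,0.2944,0,0,0,0],[-0.6864,0.2944,0,0,0,0],[-0.6864,0.2944,0,0,0,0],[0,0,0,0,0,-2.35],[0,0,0,0,0,-2.35],[0,0,0,0,0,-2.35],[0,0,0,0,0,-2.35],[0,0,0,0,0,-2.35]]' |head -1; python3 jog.py '[[0,0,0,0,0,-2.35],[0,0,0,0,0,0],[0,0,0,0,0,0],[0,0,0,0,0,0]]';python3 snap.py w10; python3 - <<'E'
from h import *
np.set_printoptions(precision=4,suppress=True)
def felt(n,c,r=45,z=.005):
    im=cv2.imread(f"pics/{n}.png");C=wc(n);q=proj(C,[[*c,z]])[0].astype(int);hsv=cv2.cvtColor(im,cv2.COLOR_BGR2HSV)
    m=((hsv[:,:,1]<90)*255).astype(np.uint8);w=np.zeros_like(m);cv2.rectangle(w,tuple(map(int,q-r)),tuple(map(int,q+r)),255,-1);m&=w
    k=max(cv2.findContours(m,cv2.RETR_EXTERNAL,cv2.CHAIN_APPROX_NONE)[0],key=cv2.contourArea)
    return rect(plane(C,k[:,0],z)),q,k[:,0].min(0),k[:,0].max(0)
print(felt("w10",(.6195,-.1045)))
# board-corner stand: stone nest and sand nest in w1 too
print(felt("w1",(.6195,-.1045),28),felt("w1",(.456,.0055),40))
s=cv2.imread("pics/w10.png");q=felt("w10",(.6195,-.1045))[1];x,y=q[0]-100,q[1]-60;print(x,y)
cv2.imwrite("pics/c10.png",cv2.resize(s[y:y+150,x:x+200],None,fx=3,fy=3))
E
```

```text
time_s: 14.85
time_s: 15.35
tcp_pos: [0.6194, -0.1044, 0.1164]
eef_rot: [[-0.45, 0.893, -0.001], [0.893, 0.45, 0.0], [0.0, -0.0, -1.0]]
force: [0.2, 0.2, -0.2]
opening: 0.0311
grip_force: 59.5
15.35 [ 0.61935949 -0.10435751  0.11643912]
((array([ 0.6177, -0.1048]), np.float32(44.830162), np.float32(46.500443), np.float32(115.2554)), array([318, 191]), array([291, 165], dtype=int32), array([343, 215], dtype=int32))
((array([ 0.6183, -0.1072]), np.float32(45.02344), np.float32(49.50653), np.float32(115.13507)), array([145, 187]), array([118, 163], dtype=int32), array([168, 211], dtype=int32)) ((array([0.4552, 0.0037]), np.float32(47.8089), np.float32(71.50473), np.float32(75.38447)), array([181,  27]), array([146,   3], dtype=int32), array([213,  51], dtype=int32))
218 131
```

In the tool's units: -0.0016 m is -0.0256, -0.0015 m is -0.024, 1.5 degrees is 0.375.

```bash
python3 jog.py '[[-0.0256,-0.024,0.64,0,0,0.375],[0,0,0.64,0,0,0],[0,0,0.32,0,0,0],[0,0,0,0,0,0],[0,0,0,0,0,0],[0,0,0,0,0,0]]'
```

```text
time_s: 16.15
tcp_pos: [0.6205, -0.1069, 0.0189]
eef_rot: [[-0.428, 0.904, 0.003], [0.904, 0.428, -0.001], [-0.002, 0.003, -1.0]]
force: [0.3, -0.1, -0.3]
opening: 0.0309
grip_force: 59.5
```

```bash
python3 jog.py '[[0,-0.0064,0.08,0,0,0],[0,0,0,0,0,0],[0,0,0,0,0,0]]'
```

```text
time_s: 16.52
tcp_pos: [0.6188, -0.1068, 0.012]
eef_rot: [[-0.428, 0.904, 0.0], [0.904, 0.428, -0.0], [-0.0, 0.0, -1.0]]
force: [0.1, -0.7, 0.4]
opening: 0.0312
grip_force: 59.6
```

In the tool's units: -0.055 m is -0.88, 0.04 m is 0.64, 9.4 degrees is 2.35.

```bash
python3 jog.py '[[0,0,0,0,0,0],[0,0,0,0,0,0],[0,0,0,0,0,0]]' 0.055 | tail -2; python3 jog.py '[[0,0,-0.88,0,0,0],[0,0,-0.88,0,0,0],[0,0,0,0,0,0],[0,0,0,0,0,0]]' | head -2; python3 snap.py w11; python3 jog.py '[[0.64,0.3952,0,0,0,0],[0.64,0.3952,0,0,0,0],[0.64,0.3952,0,0,0,0],[0.64,0.3952,0,0,0,0],[0.64,0.3952,0,0,0,0],[0,0,0,0,0,2.35],[0,0,0,0,0,2.35],[0,0,0,0,0,2.35],[0,0,0,0,0,2.35],[0,0,0,0,0,2.35]]' 0.065 |head -1; python3 jog.py '[[0,0,0,0,0,2.35],[0,0,0,0,0,0],[0,0,0,0,0,0],[0,0,0,0,0,0]]';python3 snap.py w12; python3 - <<'E'
from h import *
def crop(n,P,h):
    q=proj(wc(n),[P])[0].astype(int);x,y=q[0]-50,q[1]-65;print(n,x,y);return cv2.resize(cv2.imread(f"pics/{n}.png")[y:y+150,x:x+100],None,fx=4,fy=4,interpolation=cv2.INTER_CUBIC)
cv2.imwrite("pics/c12.png",np.hstack([crop("w11",[.6187,-.1066,.01],0),crop("w12",[.645,.127,.04],0)]))
E
```

```text
opening: 0.0551
grip_force: 0.0
time_s: 17.4
tcp_pos: [0.6184, -0.1066, 0.1217]
17.4 [ 0.61841548 -0.10660689  0.12171528]
time_s: 18.7
time_s: 19.2
tcp_pos: [0.6443, 0.1269, 0.1213]
eef_rot: [[0.514, 0.858, -0.001], [0.858, -0.514, -0.0], [-0.0, -0.001, -1.0]]
force: [1.0, -0.1, -0.5]
opening: 0.0649
grip_force: 0.0
19.2 [0.64426953 0.12691961 0.12126975]
w11 268 125
w12 268 136
```

View pics/c12.png

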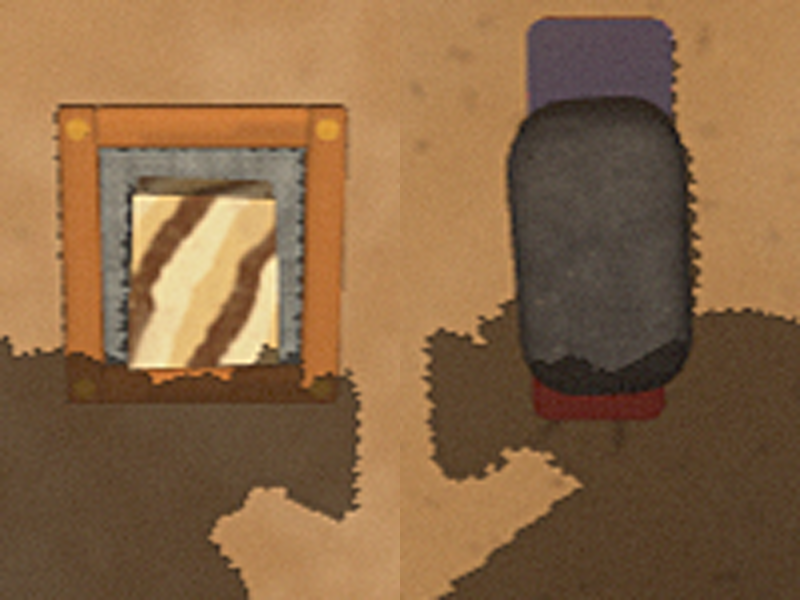

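Left: stone sits inside its recess with even gaps. Right: rubber outline x 510–690, y 98–395 in the pane; case ends at y 17 and 420.

```bash
python3 - <<'E'
from h import *
np.set_printoptions(precision=4,suppress=True)
C=wc("w12");f=lambda p:(np.array(p)-[400,0])/4.+[268,136]
for z in(.028,.034):
    P=plane(C,f([(511,170),(687,170),(522,330),(693,330),(598,98),(607,395)]),z)
    c=np.array([P[:2].mean(0),P[2:4].mean(0)]);d=P[4]-P[5]
    print(z,"centre ends",(P[4]+P[5])/2,"len",np.linalg.norm(d),"yaw",np.degrees(np.arctan2(d[1],d[0])),"mids",c,"w",np.linalg.norm(P[1]-P[0]),np.linalg.norm(P[3]-P[2]))
print("case",rect(plane(C,f([(528,17),(672,17),(665,420),(535,420)]),.016)))
# height: far end of the rubber top & stone nest etc. by two wrist views w8,w12 (8 mm apart) is weak; use side view
print(proj(cam("side"),[[.645,.127,.04],[.645,.127,.0]]))
# stone seen in side/top now: height of its top centre
T,S=cam("top"),cam("side");t=arm.capture("top");s=arm.capture("side")
cv2.imwrite("pics/top1.png",t[:,:,::-1]);cv2.imwrite("pics/side1.png",s[:,:,::-1])
E
```

```text
0.028 centre ends [0.6439 0.1252 0.028 ] len 0.0644590656027542 yaw 60.67872038436252 mids [[0.6522 0.1406 0.028 ]
 [0.6359 0.1099 0.028 ]] w 0.03563225509274773 0.036073717351295054
0.034 centre ends [0.6449 0.1269 0.034 ] len 0.06281633598224756 yaw 60.67872038436255 mids [[0.653  0.1418 0.034 ]
 [0.6371 0.1119 0.034 ]] w 0.03472417241517616 0.035154384074266874
case (array([0.6441, 0.1267]), np.float32(29.528933), np.float32(90.725), np.float32(58.992367))
[[276.9101 221.4375]
 [277.7816 232.2446]]
```

The rows are not in the units I measure in: shifts go in shares of 62.5 mm and turns go in units of 4 degrees. I convert before sending: 0.04 m is 0.64, 0.012 m is 0.192, -1.7 degrees is -0.425.

```bash
python3 jog.py '[[0,0,0.64,0,0,-0.425],[0,0,0.64,0,0,0],[0,0,0.192,0,0,0],[0,0,0,0,0,0],[0,0,0,0,0,0],[0,0,0,0,0,0]]' |head -2;  python3 jog.py '[[0,-0.008,0.048,0,0,0],[0,0,0,0,0,0]]' |head -2; python3 jog.py '[[0,0,0,0,0,0],[0,0,0,0,0,0],[0,0,0,0,0,0],[0,0,0,0,0,0],[0,0,0,0,0,0]]' 0; python3 jog.py '[[0,0,-0.32,0,0,0],[0,0,-0.8,0,0,0],[0,0,-0.32,0,0,0],[0,0,0,0,0,0]]'; python3 snap.py w13
```

```text
time_s: 20.1
tcp_pos: [0.646, 0.127, 0.0319]
time_s: 20.35
tcp_pos: [0.644, 0.1272, 0.0269]
time_s: 20.98
tcp_pos: [0.6445, 0.1272, 0.0273]
eef_rot: [[0.49, 0.872, 0.001], [0.872, -0.49, 0.0], [0.0, 0.001, -1.0]]
force: [0.3, 0.3, 4.4]
opening: 0.0329
grip_force: 59.6
time_s: 21.48
tcp_pos: [0.6456, 0.1273, 0.1194]
eef_rot: [[0.49, 0.872, 0.005], [0.872, -0.49, 0.0], [0.003, 0.004, -1.0]]
force: [0.1, 0.9, -0.7]
opening: 0.0332
grip_force: 59.3
21.475 [0.6456224  0.12730749 0.11936769]
```

In the tool's units: -0.0501 m is -0.8016, -0.0264 m is -0.4224, -7.4 degrees is -1.85.

```bash
python3 jog.py '[[-0.8016,-0.4224,0,0,0,0],[-0.8016,-0.4224,0,0,0,0],[-0.8016,-0.4224,0,0,0,0],[-0.8016,-0.4224,0,0,0,0],[0,0,0,0,0,-1.825],[0,0,0,0,0,-1.85],[0,0,0,0,0,0],[0,0,0,0,0,0],[0,0,0,0,0,0]]';python3 snap.py w14; python3 - <<'E'
from h import *
np.set_printoptions(precision=4,suppress=True)
def felt(n,c,r=50,z=.005):
    im=cv2.imread(f"pics/{n}.png");C=wc(n);q=proj(C,[[*c,z]])[0].astype(int);hsv=cv2.cvtColor(im,cv2.COLOR_BGR2HSV)
    m=((hsv[:,:,1]<90)*255).astype(np.uint8);w=np.zeros_like(m);cv2.rectangle(w,tuple(map(int,q-r)),tuple(map(int,q+r)),255,-1);m&=w
    k=max(cv2.findContours(m,cv2.RETR_EXTERNAL,cv2.CHAIN_APPROX_NONE)[0],key=cv2.contourArea)
    return rect(plane(C,k[:,0],z)),q,k[:,0].min(0),k[:,0].max(0)
print(felt("w14",(.4555,.004)))
C=wc("w14");y=np.radians(75.3);u=np.array([np.cos(y),np.sin(y)]);print("expected far end px",proj(C,[[*(np.array([.4556,.0042])+u*.036),.005]]))
E
```

```text
time_s: 22.65
tcp_pos: [0.4536, 0.0044, 0.1162]
eef_rot: [[0.254, 0.967, -0.001], [0.967, -0.254, 0.0], [-0.0, -0.001, -1.0]]
force: [-0.3, -0.5, -0.5]
opening: 0.0331
grip_force: 59.3
22.65 [0.45358093 0.00438298 0.1162483 ]
((array([ 0.4514, -0.0013]), np.float32(82.848114), np.float32(88.32687), np.float32(165.28362)), array([320, 190]), array([270, 151], dtype=int32), array([365, 240], dtype=int32))
expected far end px [[320.4648 149.8517]]
```

```bash
python3 - <<'E'
from h import *
np.set_printoptions(precision=4,suppress=True)
C=wc("w14");hsv=cv2.cvtColor(cv2.imread("pics/w14.png"),cv2.COLOR_BGR2HSV);m=hsv[:,:,1]<90
for r in(156,162,168,174):
    c=np.flatnonzero(m[r,270:370])+270;P=plane(C,[(c.min(),r),(c.max(),r)],.005);print(r,c.min(),c.max(),P.mean(0),np.linalg.norm(P[1]-P[0]))
print(plane(C,[(320,150.5)],.005))
E
```

```text
156 293 348 [0.4634 0.0339 0.005 ] 0.04689265870907458
162 293 348 [0.4621 0.0289 0.005 ] 0.04716633842424616
168 293 348 [0.4608 0.0239 0.005 ] 0.047443969399752386
174 293 347 [0.459  0.0188 0.005 ] 0.046857911069639664
[[0.4642 0.0386 0.005 ]]
```

```bash
python3 jog.py '[[0,0.024,0.64,0,0,0],[0,0,0.64,0,0,0],[0,0,0.24,0,0,0],[0,0,0,0,0,0],[0,0,0,0,0,0],[0,0,0,0,0,0]]'|head -2;  python3 jog.py '[[0,0,0.048,0,0,0],[0,0,0,0,0,0],[0,0,0,0,0,0]]'
```

```text
time_s: 23.45
tcp_pos: [0.4568, 0.0036, 0.0233]
time_s: 23.82
tcp_pos: [0.4553, 0.0038, 0.0188]
eef_rot: [[0.253, 0.968, -0.0], [0.968, -0.253, 0.0], [0.0, -0.0, -1.0]]
force: [0.2, 0.2, -0.6]
opening: 0.0329
grip_force: 59.4
```

In the tool's units: 0.0025 m is 0.04.

```bash
python3 jog.py '[[0,0,0.04,0,0,0],[0,0,0,0,0,0],[0,0,0,0,0,0]]' |head -2; python3 jog.py '[[0,0,0,0,0,0],[0,0,0,0,0,0],[0,0,0,0,0,0],[0,0,0,0,0,0]]' 0.065 | tail -2; python3 jog.py '[[0,0,-0.8,0,0,0],[0,0,-0.8,0,0,0],[0,0,0,0,0,0],[0,0,0,0,0,0]]' | head -2; python3 snap.py w15; python3 jog.py '[[0.6672,0.6064,0,0,0,0],[0.6672,0.6064,0,0,0,0],[0.6672,0.6064,0,0,0,0],[0.6672,0.6064,0,0,0,0],[0,0,0,0,0,2.05],[0,0,0,0,0,2.05],[0,0,0,0,0,0],[0,0,0,0,0,0],[0,0,0,0,0,0]]' 0.05;python3 snap.py w16; python3 - <<'E'
from h import *
def crop(n,P,h):
    q=proj(wc(n),[P])[0].astype(int);x,y=q[0]-50,q[1]-75;print(n,x,y);return cv2.resize(cv2.imread(f"pics/{n}.png")[y:y+150,x:x+100],None,fx=4,fy=4,interpolation=cv2.INTER_CUBIC)
cv2.imwrite("pics/c16.png",np.hstack([crop("w15",[.4555,.0038,.01],0),crop("w16",[.645,.127,.016],0)]))
E
```

```text
time_s: 24.2
tcp_pos: [0.4552, 0.0038, 0.0162]
opening: 0.0651
grip_force: 0.0
time_s: 25.2
tcp_pos: [0.4551, 0.0039, 0.116]
25.2 [0.45510257 0.0038626  0.11604917]
time_s: 26.38
tcp_pos: [0.6439, 0.1268, 0.116]
eef_rot: [[0.514, 0.858, -0.0], [0.858, -0.514, -0.0], [-0.0, -0.0, -1.0]]
force: [0.2, -0.5, -0.2]
opening: 0.0501
grip_force: 0.0
26.375 [0.64387145 0.12676718 0.11601189]
w15 268 117
w16 268 118
```

View pics/c16.png

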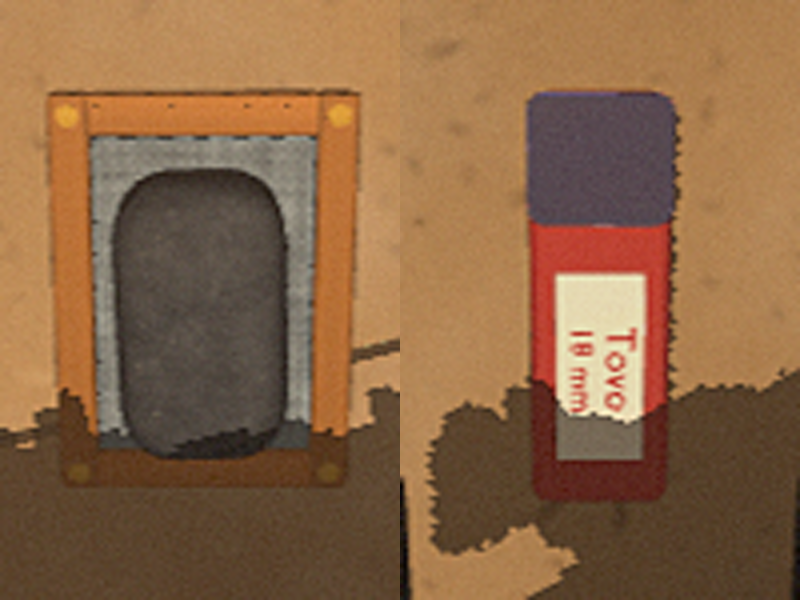

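Left: rubber lies in its recess with even felt margins. Right: the case is clear, with corners (527,92),(675,92),(667,500),(533,500).

```bash
python3 - <<'E'
from h import *
np.set_printoptions(precision=4,suppress=True)
f=lambda p:(np.array(p)-[400,0])/4.+[268,118]
C=wc("w16");print("case",rect(plane(C,f([(527,92),(675,92),(667,500),(533,500)]),.016)))
E
python3 jog.py '[[0,0,0.64,0,0,0],[0,0,0.64,0,0,0],[0,0,0.368,0,0,0],[0,0,0,0,0,0],[0,0,0,0,0,0],[0,0,0,0,0,0],[0,0,0,0,0,0]]'
```

```text
case (array([0.644 , 0.1268]), np.float32(29.855299), np.float32(90.19763), np.float32(58.88043))
time_s: 27.3
tcp_pos: [0.6451, 0.127, 0.0148]
eef_rot: [[0.516, 0.857, 0.002], [0.857, -0.516, 0.0], [0.001, 0.002, -1.0]]
force: [0.3, -0.3, 0.1]
opening: 0.0498
grip_force: 0.0
```

```bash
python3 jog.py '[[0,0,0.096,0,0,0],[0,0,0,0,0,0],[0,0,0,0,0,0]]'|head -2; python3 jog.py '[[0,0,0,0,0,0],[0,0,0,0,0,0],[0,0,0,0,0,0],[0,0,0,0,0,0],[0,0,0,0,0,0]]' 0; python3 jog.py '[[0,0,-0.32,0,0,0],[0,0,-0.8,0,0,0],[0,0,-0.56,0,0,0],[0,0,0,0,0,0],[0,0,0,0,0,0]]'; python3 snap.py w17
```

```text
time_s: 27.68
tcp_pos: [0.6439, 0.1269, 0.007]
time_s: 28.3
tcp_pos: [0.6445, 0.1269, 0.0076]
eef_rot: [[0.516, 0.857, 0.001], [0.857, -0.516, 0.0], [0.0, 0.001, -1.0]]
force: [0.4, -0.1, 3.2]
opening: 0.0282
grip_force: 60.8
time_s: 28.92
tcp_pos: [0.6436, 0.1269, 0.1121]
eef_rot: [[0.516, 0.857, -0.001], [0.857, -0.516, -0.0], [-0.0, -0.001, -1.0]]
force: [0.7, -0.0, -1.1]
opening: 0.0281
grip_force: 60.5
28.925 [0.64355742 0.12689267 0.11208944]
```

```bash
python3 jog.py '[[-0.9264,0.072,0,0,0,0],[-0.9264,0.072,0,0,0,0],[-0.9264,0.072,0,0,0,0],[-0.9264,0.072,0,0,0,0],[-0.9264,0.072,0,0,0,0],[-0.9264,0.072,0,0,0,0],[-0.9264,0.072,0,0,0,0],[0,0,0,0,0,-2.4],[0,0,0,0,0,-2.4],[0,0,0,0,0,-2.4]]'|head -1; python3 jog.py '[[0,0,0,0,0,-2.4],[0,0,0,0,0,-2.375],[0,0,0,0,0,0],[0,0,0,0,0,0],[0,0,0,0,0,0]]';python3 snap.py w18; python3 - <<'E'
from h import *
np.set_printoptions(precision=4,suppress=True)
C=wc("w18");hsv=cv2.cvtColor(cv2.imread("pics/w18.png"),cv2.COLOR_BGR2HSV);m=hsv[:,:,1]<90
y=np.radians(106.8);u=np.array([np.cos(y),np.sin(y)]);c0=np.array([.4615,-.2362])
q=proj(C,[[*(c0+u*.052),.005],[*c0,.005]]);print(q)
x=int(q[0,0]);col=np.flatnonzero(m[int(q[0,1])-15:int(q[0,1])+25,x])+int(q[0,1])-15;print("far row",col.min(),col.max())
print("far end",plane(C,[(x,col.min()-.5)],.005),"exp",c0+u*.052)
for r in range(col.min()+4,col.min()+36,6):
    c=np.flatnonzero(m[r,x-45:x+45])+x-45;P=plane(C,[(c.min()-.5,r),(c.max()+.5,r)],.005);print(r,c.min(),c.max(),P.mean(0),np.linalg.norm(P[1]-P[0]))
E
```

```text
time_s: 30.22
time_s: 30.85
tcp_pos: [0.4619, -0.2365, 0.1119]
eef_rot: [[-0.288, 0.958, -0.001], [0.958, 0.288, 0.0], [0.001, -0.0, -1.0]]
force: [-0.1, 0.4, 0.1]
opening: 0.0278
grip_force: 60.4
30.85 [ 0.46193995 -0.23645683  0.11194032]
[[317.6372 131.183 ]
 [317.7781 192.1047]]
far row 131 155
far end [[ 0.4458 -0.186   0.005 ]] exp [ 0.4465 -0.1864]
135 293 343 [ 0.4476 -0.1893  0.005 ] 0.04190057379904
141 293 343 [ 0.449 -0.194  0.005] 0.04213691086363821
147 293 342 [ 0.4501 -0.1988  0.005 ] 0.04154566618615034
153 293 342 [ 0.4515 -0.2036  0.005 ] 0.04178396502811099
159 293 342 [ 0.4529 -0.2085  0.005 ] 0.04202566243251502
165 293 342 [ 0.4544 -0.2134  0.005 ] 0.04227082818199983
```

```bash
python3 jog.py '[[0,0,0.64,0,0,0],[0,0,0.64,0,0,0],[0,0,0.208,0,0,0],[0,0,0,0,0,0],[0,0,0,0,0,0],[0,0,0,0,0,0],[0,0,0,0,0,0]]'|head -2;  python3 jog.py '[[0,0,0.048,0,0,0],[0,0,0,0,0,0],[0,0,0,0,0,0]]'
```

```text
time_s: 31.78
tcp_pos: [0.4628, -0.2371, 0.0203]
time_s: 32.15
tcp_pos: [0.4621, -0.2365, 0.0162]
eef_rot: [[-0.29, 0.957, -0.0], [0.957, 0.29, 0.0], [0.0, -0.0, -1.0]]
force: [0.8, -0.0, -0.9]
opening: 0.0276
grip_force: 60.4
```

```bash
python3 jog.py '[[0,0,0.056,0,0,0],[0,0,0,0,0,0],[0,0,0,0,0,0]]'|head -4; python3 jog.py '[[0,0,0,0,0,0],[0,0,0,0,0,0],[0,0,0,0,0,0],[0,0,0,0,0,0]]' 0.05 | tail -2; python3 jog.py '[[0,0,-0.8,0,0,0],[0,0,-0.8,0,0,0],[0,0,-0.8,0,0,0],[0,0,0,0,0,0],[0,0,0,0,0,0]]' | head -2; python3 snap.py w19; python3 - <<'E'
from h import *
np.set_printoptions(precision=4,suppress=True)
t=arm.capture("top")[:,:,::-1];s=arm.capture("side")[:,:,::-1]
q=proj(wc("w19"),[[.4617,-.236,.01]])[0].astype(int);x,y=q[0]-60,q[1]-70;a=cv2.resize(cv2.imread("pics/w19.png")[max(y,0):y+140,x:x+120],(342,400))
b=cv2.resize(t[140:280,220:460],(400,233)).copy();c=cv2.resize(s[160:315,230:420],(400,326))
o=np.zeros((560,760,3),np.uint8);o[:400,:342]=a;o[:233,350:750]=b;o[234:560,350:750]=c
cv2.imwrite("pics/fin.png",o)
E
```

```text
time_s: 32.52
tcp_pos: [0.462, -0.2365, 0.0127]
eef_rot: [[-0.29, 0.957, -0.0], [0.957, 0.29, 0.0], [0.0, -0.0, -1.0]]
force: [-0.2, 0.4, -0.7]
opening: 0.0502
grip_force: 0.0
time_s: 33.65
tcp_pos: [0.4619, -0.2364, 0.1625]
33.65 [ 0.46192656 -0.23642208  0.1624723 ]
```

View pics/fin.png

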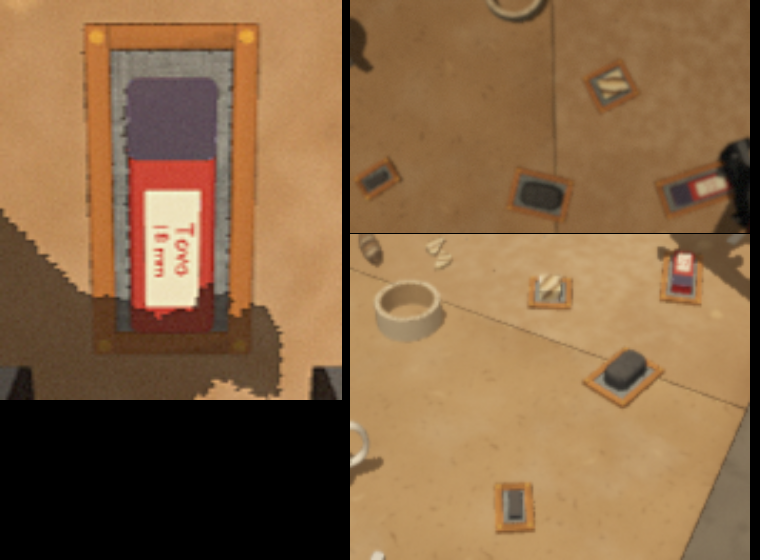

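```bash
python3 - <<'E'
from h import *
np.set_printoptions(precision=4,suppress=True)
C=wc("w19");q=proj(C,[[.4617,-.236,.01]])[0].astype(int);o=np.array([q[0]-60,max(q[1]-70,0)]);f=lambda p:np.array(p)/[2.85,400/140]+o
print("case",rect(plane(C,f([(128,78),(216,78),(215,333),(132,333)]),.021)),"recess",rect(plane(C,f([(109,51),(235,51),(229,335),(113,335)]),.005)))
C=wc("w15");f=lambda p:np.array(p)/4.+[268,117]
print("rub",rect(plane(C,f([(115,172),(288,172),(286,458),(125,458)]),.02)))
C=wc("w11");f=lambda p:np.array(p)/4.+[268,125]
print("stone",rect(plane(C,f([(131,196),(275,196),(280,368),(130,368)]),.023)))
C=wc("w7");f=lambda p:np.array(p)/3.+[254,140]
print("bar",rect(plane(C,f([(152,100),(201,100),(201,222),(154,222)]),.014)),rect(plane(C,f([(136,84),(222,84),(220,228),(141,228)]),.005)))
E
```

```text
case (array([ 0.4627, -0.2367]), np.float32(29.812794), np.float32(90.23531), np.float32(106.86422)) recess (array([ 0.4619, -0.237 ]), np.float32(44.051285), np.float32(105.283554), np.float32(106.79015))
rub (array([0.4555, 0.003 ]), np.float32(34.825912), np.float32(62.9691), np.float32(76.0858))
stone (array([ 0.6196, -0.1068]), np.float32(32.310326), np.float32(37.943172), np.float32(115.31084))
bar (array([0.4817, 0.2502]), np.float32(13.548437), np.float32(36.083244), np.float32(120.063034)) (array([0.4829, 0.2493]), np.float32(24.533909), np.float32(43.955925), np.float32(119.78592))
```

All four are centred within about 2 mm, flat and released. The arm is clear at z 0.16, so I'm handing in.

```bash
python3 -c "
from rig import arm; print(arm.sign_off())"
```

```text
the job is handed in; nothing more can be done
None
```

The pile is apart and the job is handed in: the blade case, rubber block, stone block and black bar each lie flat and released in their own nests, measured within about 2 mm of centre, and the arm never went near the mug or the tape; sign-off returned no verdict.

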